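Put a cleaned fitting away under a push-latch cover

TASK

Press the closed cover of the grey parts keeper so that it pops open, push the steel fitting along the sill with a fingertip until it drops into the well, then press the cover down again so that it latches shut over it. Only touch and push: never pick up the fitting, and leave the bottle, the cup and the brass union where they stand.

Things in the scene. Friction and masses are not known exactly. Their poses are not given: they have to be found in the camera images.
- keeper: Grey-painted parts keeper fixed to the bench, 236 mm long (x), 102 mm wide (y); origin at bench level under the middle of the edge between sill and well. x from -100 to 0 mm is a solid block, its flat top the sill, 58 mm high; x from 0 to 100 mm is the covered well. Side walls 6 mm thick, inner faces at y = +-45 mm, tops 68 mm high, run its whole length.
- sill_edge (a point): Middle of the sill's edge, on top, 58 mm above the bench, where the sill ends and the well begins. The sill is a smooth channel 90 mm wide between the side walls, leading in the keeper's +x to the well, open at its -x end.
- well_floor (a point): Middle of the well's rubber floor, 8 mm above the bench (50 mm below the sill), 50 mm in +x from the sill edge. The well is 100 mm long and 90 mm wide.
- cover (a joint): Cover's hinge angle (rad): 0 latched shut, -0.085 pressed to the stop, 0.75 open. Hinge along y at keeper x = 106 mm, 60 mm high; the front edge rises. Push-push latch: pressed from latched to the stop and let go, it springs fully open in about 1 s; pressed from open down to the stop, below flush, and let go, it stays latched. Every full press toggles it.
- cover_pad (a point): Centre of the round black press pad (22 mm wide) on top of the cover, an aluminium plate 99 x 84 x 8 mm; 81 mm from the hinge, 22 mm from the front edge. Latched it is 64 mm high, 6 mm above the sill; the stop is 7 mm lower. A press here takes about 2 N, then meets the stop (stop at 6 N); nearer the hinge it takes more. Smooth: fingers slide on it.
- cover_front (a point): Middle of the cover's front edge, top face. Latched, it is 3 mm in +x from the sill edge. Open, it is about 33 mm in +x from the sill edge and 75 mm above the sill, and the cover's top face looks up and to +x: press it down from above. There is free space over the sill then.
- fitting: Steel hexagonal fitting standing upright on the sill with a short brass nipple on top: hexagon 24 mm across flats and 20 mm tall, nipple 13 mm across and 12 mm tall, 32 mm tall in all, about 60 g. Origin at the centre of its underside.
- fitting_mid (a point): Point on the fitting's axis 12 mm above its underside, about its middle.
- bottle: Amber bottle, 68 mm across, 170 mm tall, standing on the bench beside the keeper; bystander. Origin at the centre of its underside.
- cup: Small blue cup, 60 mm across, 50 mm tall, on the bench; bystander. Origin at the centre of its underside.
- union: Brass pipe union, 30 mm across and 50 mm tall, upright on the bench; bystander. Origin at the centre of its underside.
Not all that is in view belongs to the job. There is more than one size of the fitting; the one meant has the size given above.

How it is judged:
On the way, in this order (a step that is already met when the one before it is completed fails the run):
1. the cover has popped open with the fitting still on the sill (value of joint cover above 0.6 rad and z of fitting in the frame of keeper above 0.05 m), for 0.1 s.
2. the fitting has dropped into the well, the cover still open (x of fitting_mid in the frame of keeper between 0.002 and 0.1 m and z of fitting_mid in the frame of keeper below 0.045 m and value of joint cover above 0.3 rad), for 0.1 s.
3. the cover has been pressed shut (value of joint cover below 0.03 rad), for 0.1 s.
At the end, for the whole second after the job is handed in: The cover stays latched shut by itself (joint within 0.03 rad of 0) with the fitting at rest in the well under it; the bystanders are within 30 mm of where they stood (value of joint cover between -0.03 and 0.03 rad and x of fitting_mid in the frame of keeper between 0.002 and 0.1 m and y of fitting_mid in the frame of keeper between -0.045 and 0.045 m and z of fitting_mid in the frame of keeper below 0.045 m and linear speed of fitting below 0.03 m/s); the robot touches nothing.
It fails at once if the fitting is lifted more than 20 mm above the sill (height (world z) of fitting above 0.078 m).
It fails at once if the bottle, cup or union is moved more than 30 mm (distance of any of bottle, cup, union from where it was at the start of the episode above 0.03 m).
It also fails if it takes over 54 s, if anything falls off the work surface, if the arm or the gripper's body presses on something with over 40 N, if the wrist force passes 120 N, or if a joint passes its speed limit or range.

ROBOT

A 6-joint arm with a two-finger parallel gripper is mounted at the origin on the work surface. World frame = base frame: x ahead of the robot, y to its left, z up, the work surface at z = 0. Lengths are in m, angles in rad, forces in N, time in s.
With the tool pointing down it reaches from about 0.25 to 0.775 m from the base axis. Payload 4 kg.
Tool frame: the origin (TCP) lies at the very end of the fingers, on their centre line; the grasp point (between the pads) lies 19 mm behind it; z points along the fingers, x is the direction in which the jaws open and shut, and the axes are right-handed (so a half turn about z gives the same grasp; the last joint's range is limited). The gripper opens to 94 mm and grips with 3 to 60 N. Pads are 16 mm wide; open, the fingers measure 119 mm over their backs; the gripper's body (75 mm by 177 mm) begins 78 mm behind the grasp point.
Start: joints at [-1.418, 0.087, 1.371, -0, 1.684, -0.103], TCP at [0.139, -0.532, 0.206] pointing down, gripper open.
Joint ranges: [-3.1, 3.1], [-0.76, 2.03], [0.27, 2.55], [-1.08, 4.22], [0.17, 2.65], [-2.57, 2.57]. Speed limits (rad/s): [2.79, 2.79, 3.14, 3.14, 3.14, 3.14].

INTERFACE

Orientations are given as [roll, pitch, yaw] about the fixed x, y, z axes, in that order (R = Rz(yaw) Ry(pitch) Rx(roll)).
In Python, from bench import robot, cams, ticket gives the robot as it stands.
- The arm moves only by the tool jog_arm, never from a script. Its argument "series" is a list of rows, each an object of numbers: "x", "y", "z": the shift along the tool's x, y, z in m; "rx", "ry", "rz": the turn, a rotation vector about the tool's x, y, z in degrees. A call has 1 to 12 rows; each row shifts and turns the pose as measured when the row begins, along the tool's axes as they then stand; what a row does not reach is not made up. A row lasts 1/12 s, in which the tool goes at most 41.7 mm and 7.16 degrees, less where a joint would pass 70% of its speed; a pose out of reach is approached as far as the arm can. A call with a gripper value outside its range is refused whole. "claw" is the opening, from 0 (shut) to 1 (fully open), set as the call begins (left out, the last holds). The fingers move at their own pace and stop on an object; the grip force is fixed at half the most. Time passes only in rows, so rows that do not move let the fingers close. It gives the time, the measured TCP pose, the force and the opening at its end, in the units of the state.
- robot.get_obs(): the state, without advancing time (a new reading comes with each control period).
- cams.snapshot(name): name is "side" or "top" or "wrist"; returns a dict with "img" (384x512x3 uint8, red, green, blue), "mtx" (3x3 intrinsics, pixels), "origin" and "attitude" of the camera in the world. Camera axes: x right, y down, z forward; pixel columns grow to the right and rows downward; lengths in m; the calibration is good to about 2 mm. A picture is of the moment at which its call begins. There is no depth.
- ticket.close_job(): hands the job in, once; it reports no verdict.
Trained networks look in a picture, given as the dict that the camera call returned (one of the last four; its "shot" number tells which), for a name from the list of things; names that differ only in an ending like _2 or _b are one class to them, and where a whole thing is asked for, a point or a joint stands for the part that bears it (a point fixed in the world has none). Each returns a list of dicts, best first, with "p" (0 to 1); they miss things now and then, are a little off and sometimes report something else, mostly with a low value. They report only what shows in the picture. A call takes as long as a camera call. They do not tell look-alikes from the thing itself.
- cams.look_for(thing, picture): "bbox" ([left, top, width, height] in pixels, round what is visible of it).
The state is a dict: "time": time; "joint_positions": joint angles; "qvel": joint speeds; "joint_torque": joint torques, N m; "tool_pos": TCP position; "ee_rot": TCP orientation; "wrist_force": force on the tool from outside, world axes, zero at the start; "wrist_torque": the same for the moment, N m; "width": finger opening in m.
Only numpy, scipy, OpenCV 4.12 (cv2) and the standard library are available. Lean on these libraries where they do the work, as an engineer would, in place of code of your own. Each camera call takes 0.05 s, during which the arm holds its last target.

## Working session

There is one attempt and no reset: what is moved stays moved. The work goes in short steps, Python scripts to look and compute and a tool call to move; the robot and the scene stay as the last step left them, time stands still between calls to the robot, and variables do not carry over. Pictures are saved under pics/ and viewed, and the job is handed in when it is done.

Besides the shell and the picture viewer there is one more tool, called after "Call:" by a JSON object that holds its "fn" and its "kwargs", one argument or row to a line. jog_arm: Moves the arm, as the interface text tells. Its arguments: {"type":"object","properties":{"series":{"type":"array","items":{"type":"object","properties":{"x":{"type":"number"},"y":{"type":"number"},"z":{"type":"number"},"rx":{"type":"number"},"ry":{"type":"number"},"rz":{"type":"number"}}}},"claw":{"type":"number"}},"required":["series"]}

```bash
mkdir -p pics; ls; cat > h.py <<'E'
import numpy as np, cv2
from bench import robot, cams, ticket
def snap(n,f=None):
    s=cams.snapshot(n)
    if f: cv2.imwrite('pics/'+f,cv2.cvtColor(s['img'],cv2.COLOR_RGB2BGR))
    return s
def Rm(a):
    a=np.array(a,float)
    if a.shape==(3,3): return a
    from scipy.spatial.transform import Rotation as R
    return R.from_euler('xyz',a).as_matrix() if a.shape==(3,) else R.from_quat(a).as_matrix()
def topl(s,u,v,z):
    d=Rm(s['attitude'])@np.linalg.inv(s['mtx'])@np.array([u,v,1.]); o=np.array(s['origin'])
    return o+d*(z-o[2])/d[2]
def proj(s,p):
    c=Rm(s['attitude']).T@(np.array(p)-np.array(s['origin'])); q=np.array(s['mtx'])@c; return q[:2]/q[2]
E
python3 - <<'E'
from h import *
print(robot.get_obs())
for n in ['top','side','wrist']:
    s=snap(n,n+'0.png'); print(n,s['origin'],s['attitude'],s['mtx'])
    for t in ['keeper','cover_pad','fitting','union','bottle','cup','cover_front','sill_edge']:
        try: print(t,[(d['bbox'],round(d['p'],2)) for d in cams.look_for(t,s)[:4]])
        except Exception as e: print(t,e)
E
```

```text
pics
{'time': 0.0, 'joint_positions': array([-1.41811985e+00,  8.79766767e-02,  1.37219760e+00, -2.88158084e-05,
        1.68363749e+00, -1.03047325e-01]), 'qvel': array([ 2.59297588e-04,  7.64677753e-05,  1.64057131e-03,  2.81746425e-04,
       -1.97104924e-04, -1.31486972e-03]), 'joint_torque': array([-3.53256100e-04, -3.40182889e+01, -3.02429044e+01,  7.16509600e-02,
        3.30836372e-02, -1.64612447e-04]), 'tool_pos': array([ 0.13905084, -0.53157051,  0.2043211 ]), 'ee_rot': array([-3.14139287e+00,  2.21028620e-03, -1.31507552e+00]), 'wrist_force': array([-0.18389766,  0.18856049,  1.07917827]), 'wrist_torque': array([-0.06049626, -0.07890536,  0.01339867]), 'width': 0.09399987376260896}
top [0.40586894 0.05450796 0.99263876] [-2.95119587  0.01626883 -1.56936915] [[488.85667587   0.         252.71843428]
 [  0.         488.85667587 194.83825206]
 [  0.           0.           1.        ]]
keeper [([261.4, 130.2, 80.0, 130.5], 0.64)]
cover_pad []
fitting [([291.5, 210.4, 6.9, 17.1], 0.65), ([288.2, 277.0, 9.7, 8.4], 0.63), ([260.2, 275.5, 10.8, 10.4], 0.61), ([211.2, 123.4, 35.6,
[... 525 characters left out ...]
 58.9], 0.8)]
fitting [([254.7, 231.4, 15.6, 19.0], 0.71), ([188.0, 271.4, 9.4, 16.1], 0.67)]
union [([354.9, 288.9, 14.7, 22.0], 0.58), ([253.6, 230.5, 13.8, 18.5], 0.27)]
bottle [([245.0, 114.1, 36.8, 80.6], 0.96)]
cup [([183.7, 196.6, 32.1, 43.3], 0.62), ([245.3, 113.4, 34.0, 83.9], 0.54)]
cover_front [([269.2, 195.4, 70.7, 52.4], 0.59)]
sill_edge [([214.6, 178.0, 142.1, 121.7], 0.89)]
wrist [ 0.21604566 -0.51242381  0.3851554 ] [ 2.86389785e+00  1.03758999e-03 -1.31526009e+00] [[278.79080229   0.         256.04890223]
 [  0.         278.79080229 190.71244152]
 [  0.           0.           1.        ]]
keeper []
cover_pad []
fitting []
union []
bottle []
cup []
cover_front []
sill_edge []
```

```bash
python3 - <<'E'
import cv2
a=cv2.imread('pics/top0.png'); cv2.imwrite('pics/topc.png',cv2.resize(a[100:310,190:420],None,fx=2.6,fy=2.6,interpolation=cv2.INTER_CUBIC))
a=cv2.imread('pics/side0.png'); cv2.imwrite('pics/sidec.png',cv2.resize(a[100:330,160:400],None,fx=2.5,fy=2.5,interpolation=cv2.INTER_CUBIC))
E
```

```text
(no output)
```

View pics/topc.png

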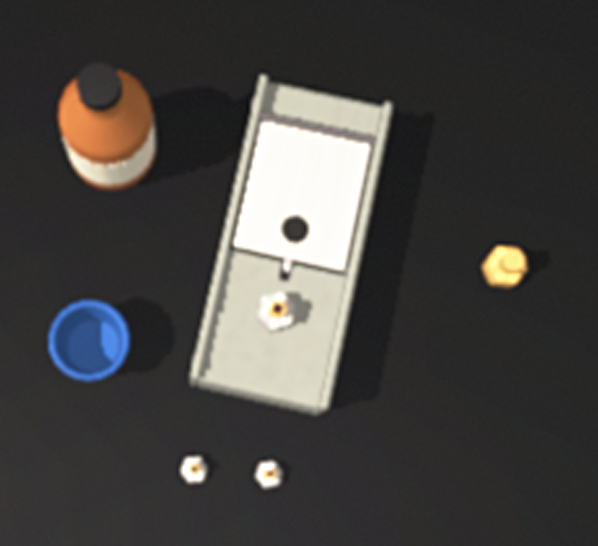

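View pics/sidec.png

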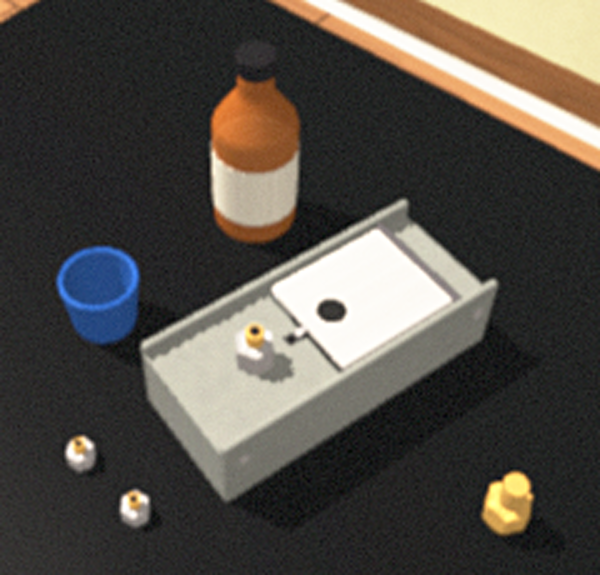

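The scene has three candidates for the fitting: a large one on the sill at top px ≈(297,219), and two small ones on the bench at ≈(265,280) and (293,282). The one on the sill is clearly the largest and is where the task says it stands. I'll check its size while fitting the keeper pose.

```bash
cat > fit.py <<'E'
from h import *
from scipy.optimize import least_squares
s=snap('top'); d=snap('side')
tc=lambda u,v:(u/2.6+190,v/2.6+100)
sc=lambda u,v:(u/2.5+160,v/2.5+100)
K=[(136,51,68),(136,-51,68),(-100,51,68),(-100,-51,68),(106-81,0,64)]
T=[tc(262,75),tc(391,103),tc(192,382),tc(327,411),tc(295,229)]
S=[sc(404,201),sc(495,281),sc(143,345),sc(223,447),sc(332,311)]
def w(p,k):
    c,n=np.cos(p[2]),np.sin(p[2]); k=np.array(k)/1000.
    return np.array([p[0]+c*k[0]-n*k[1],p[1]+n*k[0]+c*k[1],k[2]])
def f(p,cams_=(0,1)):
    r=[]
    for i in cams_:
        for k,o in zip(K,(T,S)[i]): r+=list(proj((s,d)[i],w(p,k))-np.array(o))
    return r
for c in [(0,),(1,),(0,1)]:
    q=least_squares(f,[0.4,0,0.],args=(c,)); print(c,q.x,np.degrees(q.x[2]),np.round(q.fun,1))
P=q.x; np.save('P.npy',P)
def tok(g):
    c,n=np.cos(P[2]),np.sin(P[2]); a=g[:2]-P[:2]; return np.array([c*a[0]+n*a[1],-n*a[0]+c*a[1],g[2]])*1000
# fitting: nipple top z=.090
g=topl(s,*tc(277,309),.090); print('fit top',g,tok(g)); g=topl(d,*sc(255,328),.090); print('fit side',g,tok(g))
for a in [(194,469),(268,474)]: print('small',topl(s,*tc(*a),.02))
for n,a in [('union',(505,266)),('cup',(89,340))]: g=topl(s,*tc(*a),.05);print(n,g,tok(g))
g=topl(s,*tc(100,85),.17);print('bottle',g,tok(g))
print('pad',w(P,K[4]),'px',proj(s,w(P,K[4])))
for n,z in (('edge',(0,0,58)),('front',(3,0,64))): print(n,w(P,z))
I=s['img']; cr=I[205:235,280:315]; cr2=I[265:295,250:305]
print([c for c in ()])
a=cv2.resize(cr,None,fx=10,fy=10,interpolation=cv2.INTER_CUBIC);b=cv2.resize(cr2,None,fx=8,fy=8,interpolation=cv2.INTER_CUBIC)
c=np.zeros((300,800,3),np.uint8);c[:300,:350]=a;c[:240,355:795]=b
cv2.imwrite('pics/cand.png',c[:,:,::-1])
E
python3 fit.py
```

```text
(0,) [ 0.57222049 -0.02277008 -0.22609941] -12.954542159496652 [-0.8  0.3  0.4  0.4 -0.4 -1.2  0.7 -0.1  0.   0.7]
(1,) [ 0.57572432 -0.02109453 -0.23068214] -13.217113183137831 [-0.1 -1.6  1.6  0.3 -1.6 -1.3  0.5  1.9 -0.4 -0.4]
(0, 1) [ 0.57387919 -0.02206376 -0.22878813] -13.108594419573029 [-1.  -0.6  0.2 -0.3 -0.9 -2.2  0.2 -1.  -0.3 -0.1 -0.4 -0.9  1.5  1.1
 -2.  -0.2  0.2  3.2 -0.7  0.5]
fit top [ 0.53421487 -0.01215136  0.09      ] [-40.87885472   0.65833125  90.        ]
fit side [ 0.53849326 -0.01006703  0.09      ] [-37.18467021   3.65868139  90.        ]
small [0.42256565 0.04704027 0.02      ]
small [ 0.41892308 -0.00861466  0.02      ]
union [ 0.57227875 -0.18634378  0.05      ] [  35.6995486  -160.36217879   50.        ]
cup [0.51671058 0.12523131 0.05      ] [-89.08505211 130.49115304  50.        ]
bottle [0.67578699 0.11093938 0.17      ] [ 69.08751628 152.64975617 170.        ]
pad [ 0.59822774 -0.02773369  0.064     ] px [303.11815914 187.9705738 ]
edge [ 0.57387919 -0.02206376  0.058     ]
front [ 0.57680102 -0.02274415  0.064     ]
[]
```

View pics/cand.png

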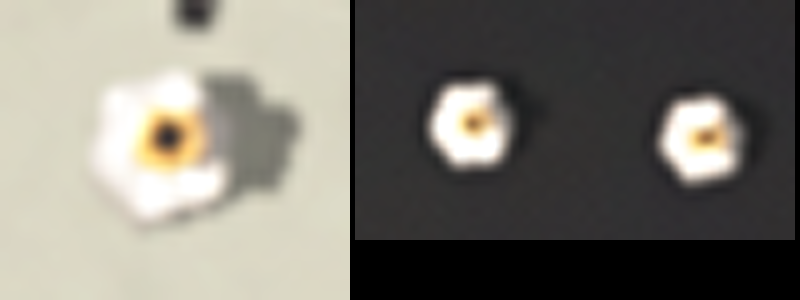

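Confirmed: the sill fitting is about 13 px across (≈24 mm), and the two bench ones are only about 10 px. The keeper is at ≈(0.574,-0.022), yaw -13.1°. I'll close the fingers, turn the tool to line up with the keeper, and move over the pad.

Call:
{"fn": "jog_arm", "kwargs": {
  "claw": 0,
  "series": [
    {"rz": 7},
    {"rz": 7},
    {"rz": 7},
    {"rz": 6.8},
    {"x": -0.03,"y": -0.0166},
    {"x": -0.03,"y": -0.0166},
    {"x": -0.03,"y": -0.0166},
    {"x": -0.03,"y": -0.0166},
    {"x": -0.03,"y": -0.0166},
    {"x": -0.03,"y": -0.0166},
    {"x": -0.03,"y": -0.0166},
    {"x": -0.03,"y": -0.0166}
  ]
}}

```text
invalid input
```

Call:
{"fn": "jog_arm", "kwargs": {
  "claw": 0.0,
  "series": [
    {"x": 0,"y": 0,"z": 0,"rx": 0,"ry": 0,"rz": 7.0}
  ]
}}

```text
time: 1.53
tool_pos: [0.1391, -0.5321, 0.2055]
ee_rot: [-3.142, 0.0, -1.439]
wrist_force: [-0.2, 0.4, 0.1]
width: 0.0905
```

Call:
{"fn": "jog_arm", "kwargs": {
  "series": [
    {"x": 0,"y": 0,"z": 0,"rx": 0,"ry": 0,"rz": 7.0},
    {"x": 0,"y": 0,"z": 0,"rx": 0,"ry": 0,"rz": 7.0},
    {"x": 0,"y": 0,"z": 0,"rx": 0,"ry": 0,"rz": 7.0},
    {"x": -0.03,"y": -0.0166,"z": 0,"rx": 0,"ry": 0,"rz": 0},
    {"x": -0.03,"y": -0.0166,"z": 0,"rx": 0,"ry": 0,"rz": 0},
    {"x": -0.03,"y": -0.0166,"z": 0,"rx": 0,"ry": 0,"rz": 0},
    {"x": -0.03,"y": -0.0166,"z": 0,"rx": 0,"ry": 0,"rz": 0},
    {"x": -0.03,"y": -0.0166,"z": 0,"rx": 0,"ry": 0,"rz": 0},
    {"x": -0.03,"y": -0.0166,"z": 0,"rx": 0,"ry": 0,"rz": 0},
    {"x": -0.03,"y": -0.0166,"z": 0,"rx": 0,"ry": 0,"rz": 0},
    {"x": -0.03,"y": -0.0166,"z": 0,"rx": 0,"ry": 0,"rz": 0},
    {"x": -0.03,"y": -0.0166,"z": 0,"rx": 0,"ry": 0,"rz": 0}
  ]
}}

```text
time: 2.53
tool_pos: [0.355, -0.3044, 0.204]
ee_rot: [-3.142, -0.002, -1.838]
wrist_force: [0.6, -0.3, 0.4]
width: 0.0106
```

```bash
cat > go.py <<'E'
# usage: go.py kx ky z [tgt yaw deg rel keeper]: shift in tool axes to keeper coords (mm)
import sys; from h import *
P=np.load('P.npy'); k=[float(a)/1000 for a in sys.argv[1:4]]
o=robot.get_obs(); R=Rm(o['ee_rot']); c,n=np.cos(P[2]),np.sin(P[2])
t=np.array([P[0]+c*k[0]-n*k[1],P[1]+n*k[0]+c*k[1],k[2]]); a=o['tool_pos'][:2]-P[:2]
print('t',o['time'],'TCP in keeper mm',np.round(np.array([c*a[0]+n*a[1],-n*a[0]+c*a[1],o['tool_pos'][2]])*1000,1),'F',np.round(o['wrist_force'],1),'w',o['width'])
print('tool shift mm',np.round(R.T@(t-o['tool_pos'])*1000,1),'yaw-err deg about tool z',np.degrees(o['ee_rot'][2]-(P[2]-np.pi/2)),'ee',o['ee_rot'])
E
python3 go.py 25 0 95
```

```text
t 2.5333 TCP in keeper mm [-149.1 -324.6  204. ] F [ 0.6 -0.3  0.4] w 0.010593110071716195
tool shift mm [-331.3 -161.6  108.3] yaw-err deg about tool z -2.185991845478751 ee [-3.14150586e+00 -2.30944689e-03 -1.83773721e+00]
```

Call:
{"fn": "jog_arm", "kwargs": {
  "series": [
    {"x": 0,"y": 0,"z": 0,"rx": 0,"ry": 0,"rz": -2.0},
    {"x": -0.03,"y": -0.0147,"z": 0,"rx": 0,"ry": 0,"rz": 0},
    {"x": -0.03,"y": -0.0147,"z": 0,"rx": 0,"ry": 0,"rz": 0},
    {"x": -0.03,"y": -0.0147,"z": 0,"rx": 0,"ry": 0,"rz": 0},
    {"x": -0.03,"y": -0.0147,"z": 0,"rx": 0,"ry": 0,"rz": 0},
    {"x": -0.03,"y": -0.0147,"z": 0.005,"rx": 0,"ry": 0,"rz": 0},
    {"x": -0.03,"y": -0.0147,"z": 0.01,"rx": 0,"ry": 0,"rz": 0},
    {"x": -0.03,"y": -0.0147,"z": 0.01,"rx": 0,"ry": 0,"rz": 0},
    {"x": -0.03,"y": -0.0147,"z": 0.01,"rx": 0,"ry": 0,"rz": 0},
    {"x": -0.03,"y": -0.0147,"z": 0.01,"rx": 0,"ry": 0,"rz": 0},
    {"x": -0.03,"y": -0.0147,"z": 0.01,"rx": 0,"ry": 0,"rz": 0},
    {"x": -0.02,"y": -0.01,"z": 0,"rx": 0,"ry": 0,"rz": 0}
  ]
}}

```text
time: 3.53
tool_pos: [0.5928, -0.0118, 0.1497]
ee_rot: [-3.132, -0.005, -1.798]
wrist_force: [-0.2, 0.0, -0.7]
width: 0.0001
```

```bash
python3 go.py 25 0 80; python3 -c "
from h import *
s=snap('side','s1.png');snap('wrist','w1.png')"
```

```text
t 3.5333 TCP in keeper mm [ 16.   14.3 149.7] F [-0.2  0.  -0.7] w 7.62076541844436e-05
tool shift mm [13.9 -8.2 69.9] yaw-err deg about tool z 0.07320286318023626 ee [-3.13154353 -0.00521839 -1.79830683]
```

View pics/s1.png

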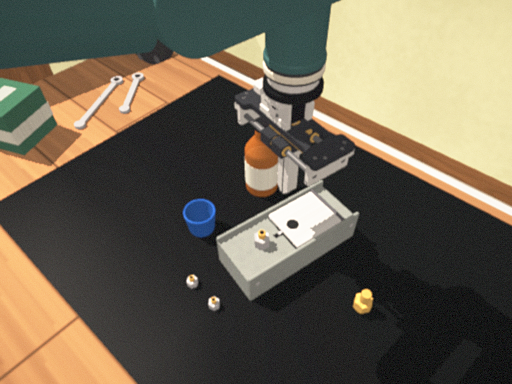

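View pics/w1.png

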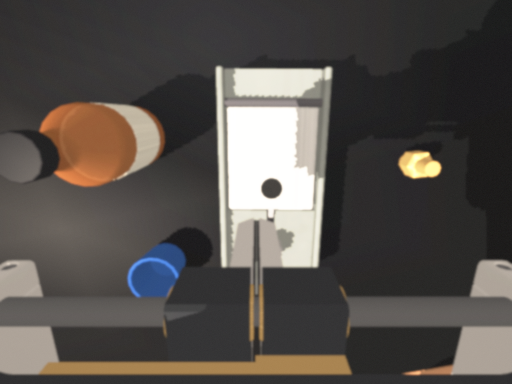

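The wrist view shows the keeper well aligned, the pad at (271,188) and the bottle clear. The move overshot by ~14 mm, so I'll correct it on the way down.

Call:
{"fn": "jog_arm", "kwargs": {
  "series": [
    {"x": 0.007,"y": -0.004,"z": 0.015,"rx": 0,"ry": 0,"rz": 0},
    {"x": 0.007,"y": -0.004,"z": 0.02,"rx": 0,"ry": 0,"rz": 0},
    {"x": 0,"y": 0,"z": 0.02,"rx": 0,"ry": 0,"rz": 0},
    {"x": 0,"y": 0,"z": 0.01,"rx": 0,"ry": 0,"rz": 0},
    {"x": 0,"y": 0,"z": 0,"rx": 0,"ry": 0,"rz": 0}
  ]
}}

```text
time: 4.05
tool_pos: [0.6004, -0.0299, 0.0874]
ee_rot: [-3.124, -0.007, -1.794]
wrist_force: [-0.4, 0.8, -0.2]
width: 0.0005
```

```bash
python3 go.py 25 0 70; python3 -c "
from h import *
s=snap('wrist','w2.png')
P=np.load('P.npy')
s2=snap('top','t2.png')"
```

```text
t 4.05 TCP in keeper mm [27.6 -1.6 87.4] F [-0.4  0.8 -0.2] w 0.0005018097871288282
tool shift mm [-1.7  2.9 17.3] yaw-err deg about tool z 0.31339914801788626 ee [-3.12369747 -0.00696131 -1.79411461]
```

View pics/w2.png

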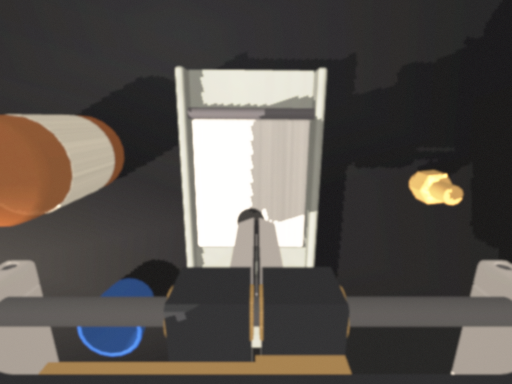

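The fingertip sits right over the pad, so I'll press.

Call:
{"fn": "jog_arm", "kwargs": {
  "series": [
    {"x": 0,"y": 0.002,"z": 0.012,"rx": 0,"ry": 0,"rz": 0},
    {"x": 0,"y": 0,"z": 0.006,"rx": 0,"ry": 0,"rz": 0},
    {"x": 0,"y": 0,"z": 0.004,"rx": 0,"ry": 0,"rz": 0},
    {"x": 0,"y": 0,"z": 0.003,"rx": 0,"ry": 0,"rz": 0},
    {"x": 0,"y": 0,"z": 0.003,"rx": 0,"ry": 0,"rz": 0}
  ]
}}

```text
time: 4.57
tool_pos: [0.603, -0.0305, 0.0653]
ee_rot: [-3.11, -0.006, -1.794]
wrist_force: [-0.2, -0.4, 1.0]
width: 0.0005
```

Call:
{"fn": "jog_arm", "kwargs": {
  "series": [
    {"x": 0,"y": 0.003,"z": 0.003,"rx": 0,"ry": 0,"rz": 0},
    {"x": 0,"y": 0.001,"z": 0.003,"rx": 0,"ry": 0,"rz": 0},
    {"x": 0,"y": 0,"z": 0.003,"rx": 0,"ry": 0,"rz": 0}
  ]
}}

```text
time: 4.82
tool_pos: [0.6004, -0.0298, 0.0574]
ee_rot: [-3.106, -0.006, -1.794]
wrist_force: [-5.0, 0.3, 17.0]
width: 0.0003
```

At the stop (17 N, z=57 mm). I'll lift off fast.

Call:
{"fn": "jog_arm", "kwargs": {
  "series": [
    {"x": 0,"y": 0,"z": -0.03,"rx": 0,"ry": 0,"rz": 0},
    {"x": 0,"y": 0,"z": -0.04,"rx": 0,"ry": 0,"rz": 0},
    {"x": 0,"y": 0.01,"z": -0.04,"rx": 0,"ry": 0,"rz": 0},
    {"x": 0,"y": 0.025,"z": -0.02,"rx": 0,"ry": 0,"rz": 0},
    {"x": 0,"y": 0.03,"z": 0,"rx": 0,"ry": 0,"rz": 0},
    {"x": 0,"y": 0.03,"z": 0,"rx": 0,"ry": 0,"rz": 0},
    {"x": 0,"y": 0,"z": 0,"rx": 0,"ry": 0,"rz": 0},
    {"x": 0,"y": 0,"z": 0,"rx": 0,"ry": 0,"rz": 0},
    {"x": 0,"y": 0,"z": 0,"rx": 0,"ry": 0,"rz": 0}
  ]
}}

```text
time: 5.57
tool_pos: [0.4984, -0.0056, 0.1875]
ee_rot: [-3.111, -0.005, -1.794]
wrist_force: [-0.2, -0.1, -0.5]
width: 0.0003
```

```bash
python3 go.py -63 0 70; python3 -c "
from h import *
s=snap('side','s3.png');snap('wrist','w3.png');snap('top','t3.png')"
python3 -c "
import cv2,numpy as np
a=cv2.imread('pics/s3.png')[150:320,170:400];b=cv2.imread('pics/t3.png')[110:280,190:400]
c=np.hstack([a,b]);cv2.imwrite('pics/c3.png',cv2.resize(c,(800,309)))"
```

```text
t 5.5667 TCP in keeper mm [-77.2  -1.1 187.5] F [-0.2 -0.1 -0.5] w 0.0003326865712152869
tool shift mm [ -1.7 -10.7 117.8] yaw-err deg about tool z 0.33687202690754564 ee [-3.11135121 -0.00547581 -1.79370493]
```

View pics/c3.png

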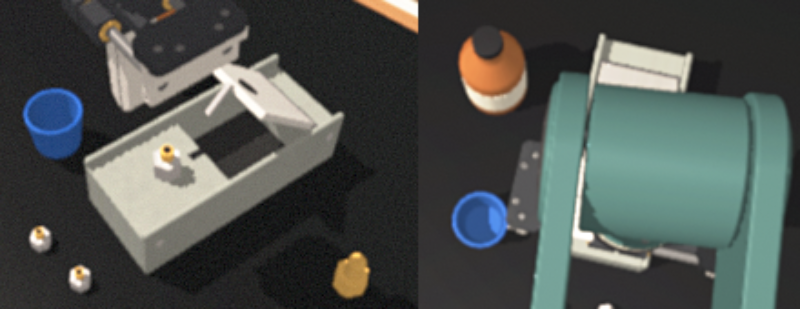

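View pics/w3.png

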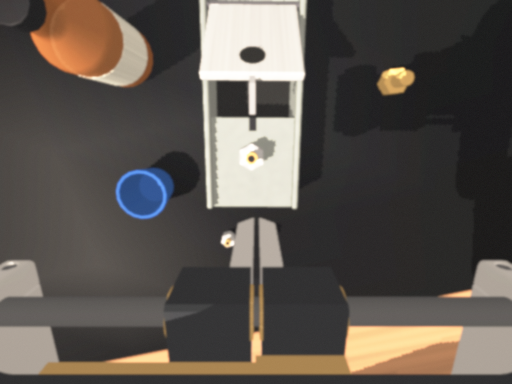

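The cover is open and the fitting is still on the sill. There's a small dark feature and a thin white strip near the sill edge, so I'll zoom in before pushing.

```bash
python3 - <<'E'
from h import *
a=cv2.imread('pics/s3.png')[175:265,230:350];b=cv2.imread('pics/w3.png')[0:220,190:320]
cv2.imwrite('pics/z3.png',np.hstack([cv2.resize(a,(533,400),interpolation=cv2.INTER_CUBIC),cv2.resize(b,(236,400),interpolation=cv2.INTER_CUBIC)]))
P=np.load('P.npy')
s=cams.snapshot('wrist')
def tok(g):
    c,n=np.cos(P[2]),np.sin(P[2]); a=g[:2]-P[:2]; return np.round(np.array([c*a[0]+n*a[1],-n*a[0]+c*a[1],g[2]])*1000,1)
print('fit',tok(topl(s,251,158,.09)),'spot',tok(topl(s,252,122,.058)),'edge',tok(topl(s,225,117,.058)),tok(topl(s,285,117,.058)),'end',tok(topl(s,208,207,.068)),tok(topl(s,298,207,.068)))
E
```

```text
fit [-39.3   3.1  90. ] spot [-4.5  2.5 58. ] edge [ 0.5 31.6 58. ] [  0.9 -33.1  58. ] end [-97.9  51.9  68. ] [-97.5 -49.8  68. ]
```

View pics/z3.png

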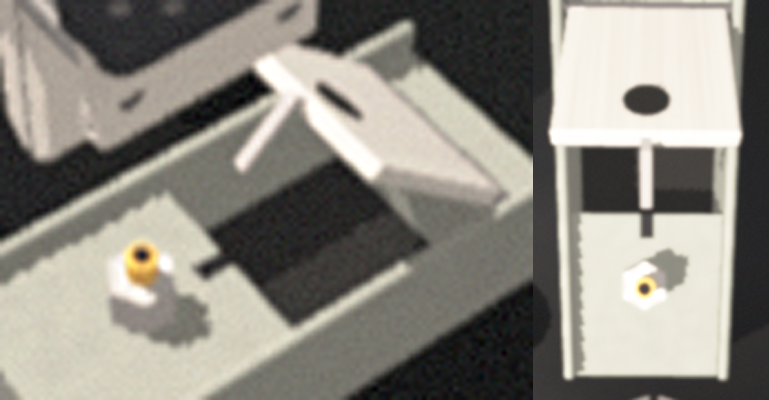

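```bash
python3 - <<'E'
from h import *
P=np.load('P.npy')
d=cams.snapshot('side'); s=cams.snapshot('wrist')
def tok(g):
    c,n=np.cos(P[2]),np.sin(P[2]); a=g[:2]-P[:2]; return np.round(np.array([c*a[0]+n*a[1],-n*a[0]+c*a[1],g[2]])*1000,1)
def tri(p,q):
    A=[];b=[]
    for c,(u,v) in ((d,p),(s,q)):
        r=Rm(c['attitude'])@np.linalg.inv(c['mtx'])@np.array([u,v,1.]);r/=np.linalg.norm(r)
        M=np.eye(3)-np.outer(r,r);A.append(M);b.append(M@c['origin'])
    return np.linalg.lstsq(np.vstack(A),np.hstack(b),rcond=None)[0]
print('tip',tok(tri((284,212.8),(252.5,114))),'front mid',tok(tri((297,195),(252.5,76))))
E
```

```text
tip [  3.4   0.8 111.9] front mid [ 30.4   1.5 137.4]
```

The dark spot is just a slot in the sill. The white strip is the cover's latch tongue: its tip is at about x=3 mm and 54 mm above the sill, so the fitting clears it, but the finger should stay at x<0. I'll level the tool and lower it behind the fitting.

Call:
{"fn": "jog_arm", "kwargs": {
  "series": [
    {"x": -0.002,"y": 0,"z": 0.02,"rx": -1.75,"ry": 0,"rz": 0},
    {"x": -0.001,"y": 0,"z": 0.03,"rx": 0,"ry": 0,"rz": 0},
    {"x": 0,"y": 0,"z": 0.03,"rx": 0,"ry": 0,"rz": 0},
    {"x": 0,"y": 0,"z": 0.015,"rx": 0,"ry": 0,"rz": 0},
    {"x": 0,"y": 0,"z": 0.0,"rx": 0,"ry": 0,"rz": 0},
    {"x": 0,"y": 0,"z": 0.0,"rx": 0,"ry": 0,"rz": 0}
  ]
}}

```text
time: 6.37
tool_pos: [0.5038, -0.0045, 0.0887]
ee_rot: [3.141, -0.005, -1.795]
wrist_force: [0.9, -0.5, -0.1]
width: 0.0003
```

```bash
python3 go.py -72 2.5 64
```

```text
t 6.3667 TCP in keeper mm [-72.2   1.2  88.7] F [ 0.9 -0.5 -0.1] w 0.00032729305233333676
tool shift mm [-1.5 -0.2 24.7] yaw-err deg about tool z 0.24759223044789583 ee [ 3.14095677 -0.00546355 -1.79526316]
```

Call:
{"fn": "jog_arm", "kwargs": {
  "series": [
    {"x": -0.0015,"y": 0.002,"z": 0.012,"rx": 0,"ry": 0,"rz": 0},
    {"x": 0,"y": 0,"z": 0.009,"rx": 0,"ry": 0,"rz": 0},
    {"x": 0,"y": 0,"z": 0.001,"rx": 0,"ry": 0,"rz": 0},
    {"x": 0,"y": 0,"z": 0.0,"rx": 0,"ry": 0,"rz": 0}
  ]
}}

```text
time: 6.7
tool_pos: [0.5046, -0.0029, 0.0677]
ee_rot: [-3.137, -0.005, -1.796]
wrist_force: [0.9, -0.6, -0.6]
width: 0.0004
```

```bash
python3 go.py -30 2.5 64;python3 -c "
from h import *
s=snap('side','s4.png');w=snap('wrist','w4.png')
a=s['img'][160:320,200:400];cv2.imwrite('pics/c4.png',cv2.resize(a,(750,600),interpolation=cv2.INTER_CUBIC)[:,:,::-1])"
```

```text
t 6.7 TCP in keeper mm [-71.9   2.9  67.7] F [ 0.9 -0.6 -0.6] w 0.00042082209815752725
tool shift mm [  0.6 -41.8   3.9] yaw-err deg about tool z 0.23347109960710577 ee [-3.13729723 -0.00487633 -1.79550962]
```

View pics/c4.png

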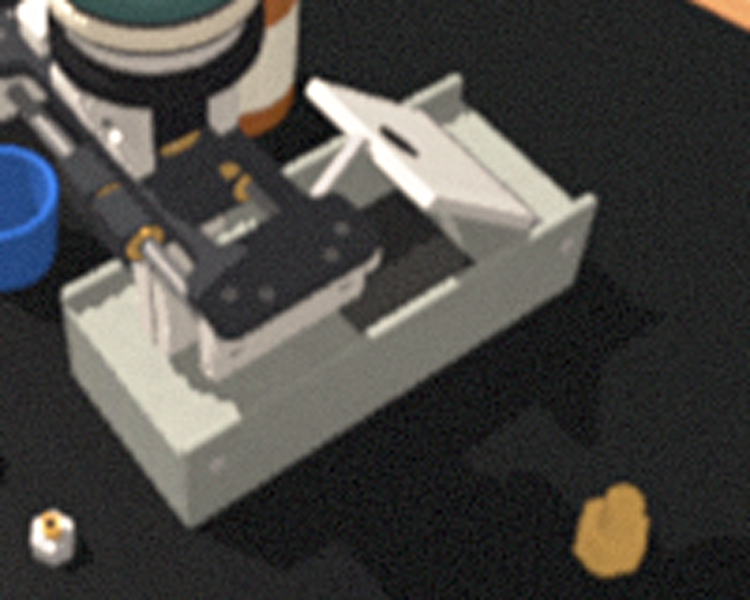

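View pics/w4.png

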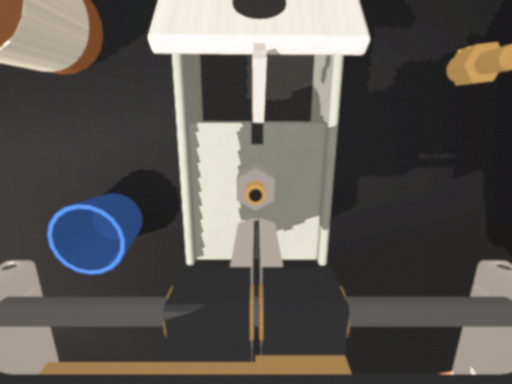

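Well centred: the fitting at wrist px (256,190) is straight ahead of the fingertip. I'll push in stages.

Call:
{"fn": "jog_arm", "kwargs": {
  "series": [
    {"x": 0,"y": -0.004,"z": 0.002,"rx": 0,"ry": 0,"rz": 0},
    {"x": 0,"y": -0.005,"z": 0,"rx": 0,"ry": 0,"rz": 0},
    {"x": 0,"y": -0.005,"z": 0,"rx": 0,"ry": 0,"rz": 0},
    {"x": 0,"y": -0.005,"z": 0,"rx": 0,"ry": 0,"rz": 0},
    {"x": 0,"y": -0.005,"z": 0,"rx": 0,"ry": 0,"rz": 0},
    {"x": 0,"y": -0.004,"z": 0,"rx": 0,"ry": 0,"rz": 0},
    {"x": 0,"y": -0.003,"z": 0,"rx": 0,"ry": 0,"rz": 0}
  ]
}}

```text
time: 7.38
tool_pos: [0.5395, -0.0107, 0.0688]
ee_rot: [-3.132, -0.004, -1.795]
wrist_force: [-0.8, -0.1, 0.5]
width: 0.0005
```

```bash
python3 go.py -16 2.5 65;python3 -c "
from h import *
w=snap('wrist','w5.png')"
```

```text
t 7.3833 TCP in keeper mm [-36.    3.3  68.8] F [-0.8 -0.1  0.5] w 0.0004518216647475106
tool shift mm [  0.8 -20.    4. ] yaw-err deg about tool z 0.23546444138894462 ee [-3.13207103 -0.00417034 -1.79547483]
```

View pics/w5.png

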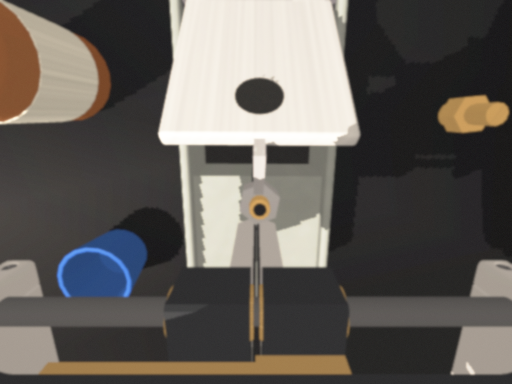

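The fitting is moving straight, just short of the edge. I'll keep going until TCP x≈-13.

Call:
{"fn": "jog_arm", "kwargs": {
  "series": [
    {"x": 0,"y": -0.004,"z": 0.003,"rx": 0,"ry": 0,"rz": 0},
    {"x": 0,"y": -0.005,"z": 0.001,"rx": 0,"ry": 0,"rz": 0},
    {"x": 0,"y": -0.005,"z": 0,"rx": 0,"ry": 0,"rz": 0},
    {"x": 0,"y": -0.005,"z": 0,"rx": 0,"ry": 0,"rz": 0},
    {"x": 0,"y": -0.003,"z": 0,"rx": 0,"ry": 0,"rz": 0},
    {"x": 0,"y": 0,"z": 0,"rx": 0,"ry": 0,"rz": 0}
  ]
}}

```text
time: 7.93
tool_pos: [0.5638, -0.0163, 0.0646]
ee_rot: [-3.132, -0.004, -1.796]
wrist_force: [-1.2, -0.2, 0.6]
width: 0.0006
```

```bash
python3 go.py -10 2.5 65;python3 -c "
from h import *
w=snap('wrist','w6.png')
s=snap('side','s6.png')
a=s['img'][160:320,200:400];cv2.imwrite('pics/c6.png',cv2.resize(a,(750,600),interpolation=cv2.INTER_CUBIC)[:,:,::-1])"
```

```text
t 7.9333 TCP in keeper mm [-11.1   3.3  64.6] F [-1.2 -0.2  0.6] w 0.0006256556713219033
tool shift mm [ 0.8 -1.1 -0.4] yaw-err deg about tool z 0.22680768842333213 ee [-3.13199633 -0.00422542 -1.79562592]
```

View pics/w6.png

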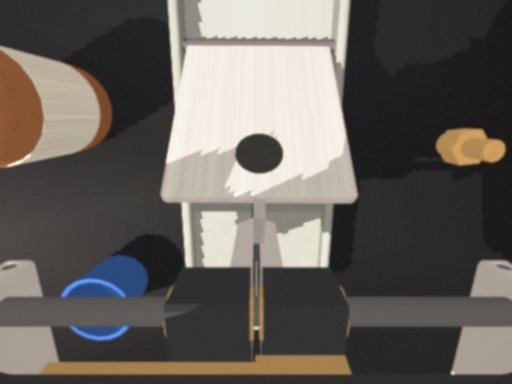

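View pics/c6.png

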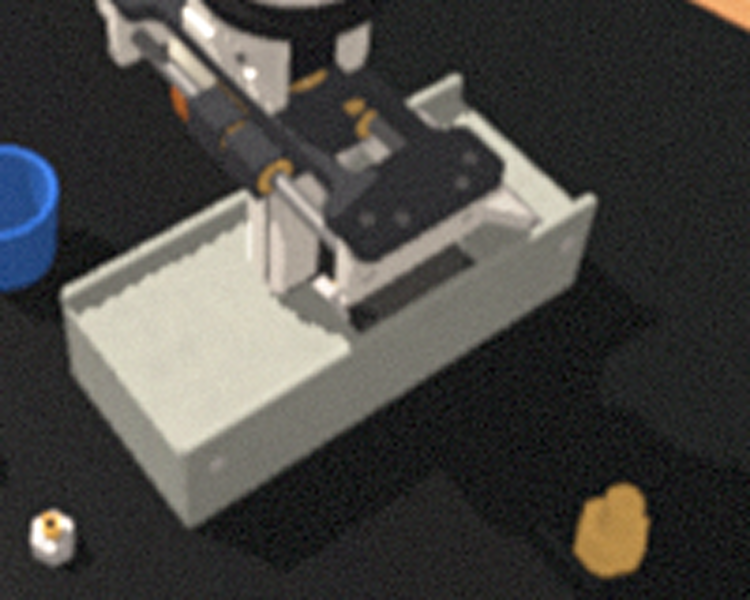

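The fitting is at or over the edge and mostly hidden. I'll back off a little and look.

Call:
{"fn": "jog_arm", "kwargs": {
  "series": [
    {"x": 0,"y": 0.02,"z": 0,"rx": 0,"ry": 0,"rz": 0},
    {"x": 0,"y": 0.025,"z": -0.005,"rx": 0,"ry": 0,"rz": 0},
    {"x": 0,"y": 0.01,"z": -0.01,"rx": 0,"ry": 0,"rz": 0},
    {"x": 0,"y": 0,"z": 0,"rx": 0,"ry": 0,"rz": 0}
  ]
}}

```text
time: 8.37
tool_pos: [0.5076, -0.0037, 0.0781]
ee_rot: [-3.134, -0.005, -1.796]
wrist_force: [0.3, -0.3, -0.6]
width: 0.0003
```

```bash
python3 go.py -10 2.5 65;python3 -c "
from h import *
w=snap('wrist','w7.png')
s=snap('side','s7.png')
a=s['img'][160:320,200:400];b=cv2.resize(a,(500,400),interpolation=cv2.INTER_CUBIC)
c=cv2.resize(w['img'][60:300,150:360],(300,343),interpolation=cv2.INTER_CUBIC);o=np.zeros((400,800,3),np.uint8);o[:,:500]=b;o[:343,500:]=c
cv2.imwrite('pics/c7.png',o[:,:,::-1])"
```

```text
t 8.3667 TCP in keeper mm [-68.8   2.9  78.1] F [ 0.3 -0.3 -0.6] w 0.00025027587520004384
tool shift mm [  0.5 -58.7  13.5] yaw-err deg about tool z 0.203411712982782 ee [-3.13392856 -0.00450424 -1.79603426]
```

View pics/c7.png

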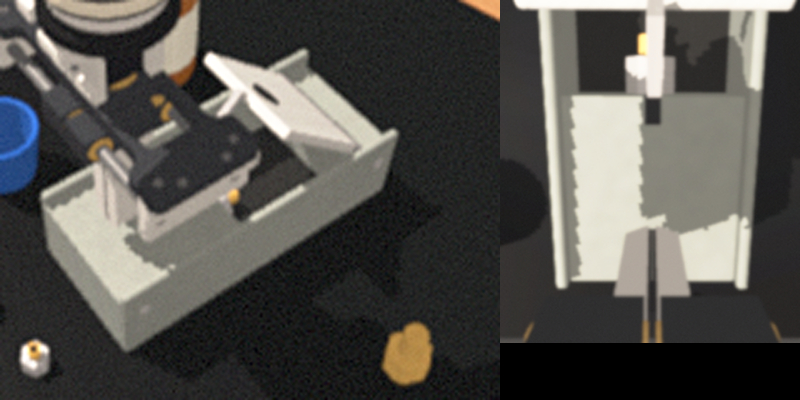

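Call:
{"fn": "jog_arm", "kwargs": {
  "series": [
    {"x": 0,"y": 0,"z": -0.03,"rx": 0,"ry": 0,"rz": 0},
    {"x": 0,"y": 0,"z": -0.04,"rx": 0,"ry": 0,"rz": 0},
    {"x": 0,"y": 0.03,"z": -0.04,"rx": 0,"ry": 0,"rz": 0},
    {"x": 0,"y": 0.03,"z": 0,"rx": 0,"ry": 0,"rz": 0},
    {"x": 0,"y": 0,"z": 0,"rx": 0,"ry": 0,"rz": 0}
  ]
}}

```text
time: 8.88
tool_pos: [0.4532, 0.0085, 0.1797]
ee_rot: [3.138, -0.006, -1.798]
wrist_force: [0.6, -0.1, -0.9]
width: 0.0004
```

```bash
python3 go.py 25 0 200;python3 -c "
from h import *
w=snap('wrist','w8.png')
s=snap('side','s8.png')
a=s['img'][160:320,200:400];b=cv2.resize(a,(500,400),interpolation=cv2.INTER_CUBIC)
c=cv2.resize(w['img'][20:210,180:340],(300,356),interpolation=cv2.INTER_CUBIC);o=np.zeros((400,800,3),np.uint8);o[:,:500]=b;o[:356,500:]=c
cv2.imwrite('pics/c8.png',o[:,:,::-1])"
```

```text
t 8.8833 TCP in keeper mm [-124.5    2.4  179.7] F [ 0.6 -0.1 -0.9] w 0.0003709965080060961
tool shift mm [   2.8 -149.4  -20.8] yaw-err deg about tool z 0.09512241205263279 ee [ 3.13777431 -0.0060172  -1.79792426]
```

View pics/c8.png

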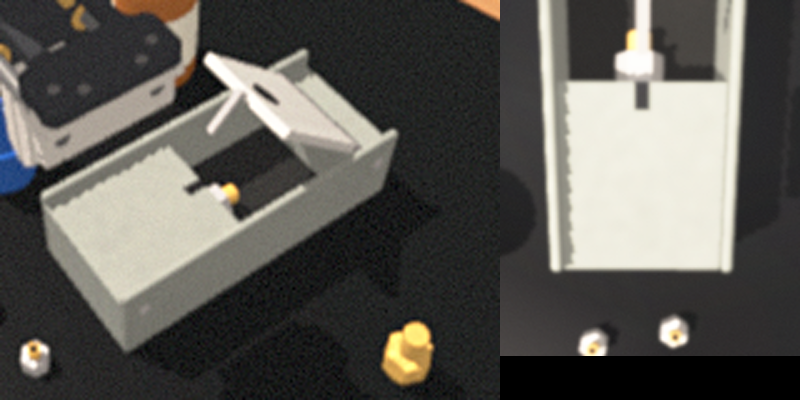

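```bash
python3 - <<'E'
from h import *
P=np.load('P.npy')
d=cams.snapshot('side'); s=cams.snapshot('wrist')
def tok(g):
    c,n=np.cos(P[2]),np.sin(P[2]); a=g[:2]-P[:2]; return np.round(np.array([c*a[0]+n*a[1],-n*a[0]+c*a[1],g[2]])*1000,1)
def tri(p,q):
    A=[];b=[]
    for c,(u,v) in ((d,p),(s,q)):
        r=Rm(c['attitude'])@np.linalg.inv(c['mtx'])@np.array([u,v,1.]);r/=np.linalg.norm(r)
        M=np.eye(3)-np.outer(r,r);A.append(M);b.append(M@c['origin'])
    return np.linalg.lstsq(np.vstack(A),np.hstack(b),rcond=None)[0]
print('nipple',tok(tri((293.2,237.2),(250.9,40))))
for z in (20,36,58): print(z,tok(topl(d,293.2,237.2,z/1e3)),tok(topl(s,250.9,40,z/1e3)))
print([ (x['bbox'],x['p']) for x in cams.look_for('fitting',d)],[ (x['bbox'],x['p']) for x in cams.look_for('fitting',s)])
a=d['img'][205:260,255:320];b=s['img'][0:80,210:300]
cv2.imwrite('pics/z8.png',np.hstack([cv2.resize(a,(390,330),interpolation=cv2.INTER_CUBIC),cv2.resize(b,(371,330),interpolation=cv2.INTER_CUBIC)])[:,:,::-1])
E
```

```text
nipple [36.   6.5 10.7]
20 [32.1  1.3 20. ] [33.3  6.7 20. ]
36 [24.1 -7.  36. ] [29.8  6.5 36. ]
58 [ 13.1 -18.5  58. ] [24.9  6.3 58. ]
[([206.3, 302.0, 14.0, 7.0], 0.61), ([217.3, 180.5, 144.3, 119.9], 0.34)] [([241.1, 40.4, 24.0, 27.5], 0.71), ([267.8, 191.2, 12.8, 13.3], 0.54), ([223.9, 197.8, 13.4, 20.0], 0.54)]
```

View pics/z8.png

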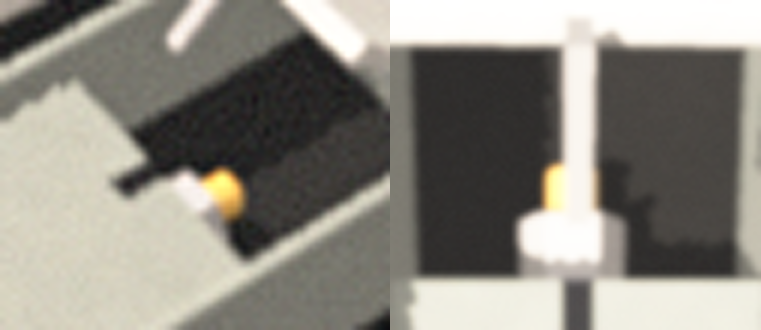

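The nipple triangulates to x≈34 mm, z≈11–20 mm, so the fitting is lying on the well floor, clear of the edge. Next I'll move over the open cover.

Call:
{"fn": "jog_arm", "kwargs": {
  "series": [
    {"x": 0.001,"y": -0.02,"z": 0,"rx": 0,"ry": 0,"rz": 0},
    {"x": 0.001,"y": -0.03,"z": 0,"rx": 0,"ry": 0,"rz": 0},
    {"x": 0,"y": -0.03,"z": 0,"rx": 0,"ry": 0,"rz": 0},
    {"x": 0,"y": -0.03,"z": 0,"rx": 0,"ry": 0,"rz": 0},
    {"x": 0,"y": -0.03,"z": 0,"rx": 0,"ry": 0,"rz": 0},
    {"x": 0,"y": -0.01,"z": 0,"rx": 0,"ry": 0,"rz": 0},
    {"x": 0,"y": 0,"z": 0,"rx": 0,"ry": 0,"rz": 0}
  ]
}}

```text
time: 9.77
tool_pos: [0.6096, -0.031, 0.1672]
ee_rot: [3.125, -0.008, -1.8]
wrist_force: [-0.7, 0.2, -0.2]
width: 0.0003
```

```bash
python3 go.py 48 0 130
```

```text
t 9.7667 TCP in keeper mm [ 36.8  -0.6 167.2] F [-0.7  0.2 -0.2] w 0.000294092357020356
tool shift mm [ -0.9 -11.8  37. ] yaw-err deg about tool z 0.004665321603235158 ee [ 3.12517812 -0.00764569 -1.79950303]
```

Call:
{"fn": "jog_arm", "kwargs": {
  "series": [
    {"x": 0,"y": -0.008,"z": 0,"rx": 0.9,"ry": 0.4,"rz": 0},
    {"x": 0,"y": -0.004,"z": 0.01,"rx": 0,"ry": 0,"rz": 0},
    {"x": 0,"y": 0,"z": 0.012,"rx": 0,"ry": 0,"rz": 0},
    {"x": 0,"y": 0,"z": 0.0,"rx": 0,"ry": 0,"rz": 0}
  ]
}}

```text
time: 10.1
tool_pos: [0.6211, -0.0343, 0.1394]
ee_rot: [3.136, -0.016, -1.8]
wrist_force: [-0.9, -0.4, -1.1]
width: 0.0007
```

```bash
python3 go.py 48 0 130; python3 -c "
from h import *
w=snap('wrist','w9.png')
s=snap('side','s9.png')
a=s['img'][140:300,220:420];b=cv2.resize(a,(450,360),interpolation=cv2.INTER_CUBIC)
c=cv2.resize(w['img'][60:300,130:390],(350,323),interpolation=cv2.INTER_CUBIC);o=np.zeros((360,800,3),np.uint8);o[:,:450]=b;o[:323,450:]=c
cv2.imwrite('pics/c9.png',o[:,:,::-1])"
```

```text
t 10.1 TCP in keeper mm [ 48.8  -1.2 139.4] F [-0.9 -0.4 -1.1] w 0.0006551453049374071
tool shift mm [-1.4  0.7  9.4] yaw-err deg about tool z -0.005678398739495532 ee [ 3.13645938 -0.01587951 -1.79968357]
```

View pics/c9.png

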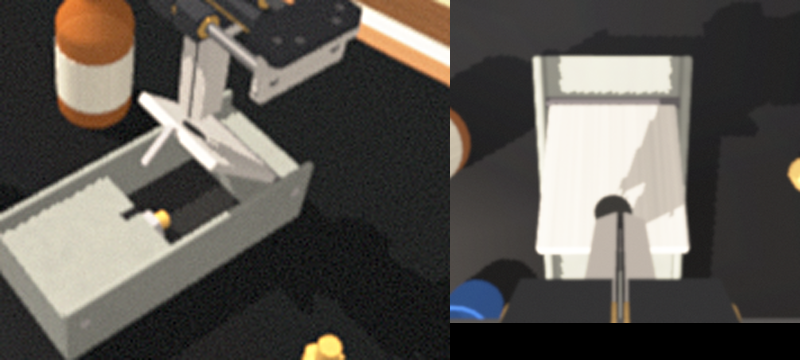

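The tip is over the pad and the fitting is still in the well. I'll press down along the cover's arc.

Call:
{"fn": "jog_arm", "kwargs": {
  "series": [
    {"x": 0,"y": 0,"z": 0.009,"rx": 0,"ry": -0.9,"rz": 0},
    {"x": 0,"y": 0,"z": 0.009,"rx": 0,"ry": 0,"rz": 0},
    {"x": 0,"y": 0.001,"z": 0.009,"rx": 0,"ry": 0,"rz": 0},
    {"x": 0,"y": 0.003,"z": 0.009,"rx": 0,"ry": 0,"rz": 0},
    {"x": 0,"y": 0.004,"z": 0.008,"rx": 0,"ry": 0,"rz": 0},
    {"x": 0,"y": 0.004,"z": 0.007,"rx": 0,"ry": 0,"rz": 0}
  ]
}}

```text
time: 10.7
tool_pos: [0.6114, -0.0318, 0.0918]
ee_rot: [-3.132, 0.003, -1.8]
wrist_force: [0.7, -0.2, 1.2]
width: 0.0005
```

```bash
python3 go.py 27 0 57
```

```text
t 10.7 TCP in keeper mm [38.7 -1.  91.8] F [ 0.7 -0.2  1.2] w 0.0005109570999683621
tool shift mm [-0.9 12.  34.7] yaw-err deg about tool z -0.005718974013054537 ee [-3.13244526e+00  2.79898778e-03 -1.79968427e+00]
```

Call:
{"fn": "jog_arm", "kwargs": {
  "series": [
    {"x": 0,"y": 0.003,"z": 0.007,"rx": 0,"ry": 0,"rz": 0},
    {"x": 0,"y": 0.003,"z": 0.007,"rx": 0,"ry": 0,"rz": 0},
    {"x": 0,"y": 0.003,"z": 0.006,"rx": 0,"ry": 0,"rz": 0},
    {"x": 0,"y": 0.002,"z": 0.004,"rx": 0,"ry": 0,"rz": 0}
  ]
}}

```text
time: 11.03
tool_pos: [0.5996, -0.0289, 0.0649]
ee_rot: [-3.131, 0.003, -1.799]
wrist_force: [-0.0, -1.0, 1.8]
width: 0.0004
```

```bash
python3 go.py 27 0 57
```

```text
t 11.0333 TCP in keeper mm [26.6 -0.8 64.9] F [-0.  -1.   1.8] w 0.00041649222334459246
tool shift mm [-0.8 -0.4  7.9] yaw-err deg about tool z 0.010456160158302611 ee [-3.13107011e+00  2.74409279e-03 -1.79940197e+00]
```

Call:
{"fn": "jog_arm", "kwargs": {
  "series": [
    {"x": 0,"y": 0,"z": 0.003,"rx": 0,"ry": 0,"rz": 0},
    {"x": 0,"y": 0,"z": 0.003,"rx": 0,"ry": 0,"rz": 0},
    {"x": 0,"y": 0,"z": 0.003,"rx": 0,"ry": 0,"rz": 0}
  ]
}}

```text
time: 11.28
tool_pos: [0.5991, -0.0287, 0.0572]
ee_rot: [-3.131, 0.002, -1.799]
wrist_force: [-7.5, 0.9, 21.0]
width: 0.0004
```

At the stop (21 N). I'll release straight up.

Call:
{"fn": "jog_arm", "kwargs": {
  "series": [
    {"x": 0,"y": 0,"z": -0.02,"rx": 0,"ry": 0,"rz": 0},
    {"x": 0,"y": 0,"z": -0.04,"rx": 0,"ry": 0,"rz": 0},
    {"x": 0,"y": 0.0,"z": -0.04,"rx": 0,"ry": 0,"rz": 0},
    {"x": 0,"y": 0.03,"z": -0.03,"rx": 0,"ry": 0,"rz": 0},
    {"x": 0,"y": 0.03,"z": 0,"rx": 0,"ry": 0,"rz": 0},
    {"x": 0,"y": 0.03,"z": 0,"rx": 0,"ry": 0,"rz": 0},
    {"x": 0,"y": 0.03,"z": 0,"rx": 0,"ry": 0,"rz": 0},
    {"x": 0,"y": 0,"z": 0,"rx": 0,"ry": 0,"rz": 0},
    {"x": 0,"y": 0,"z": 0,"rx": 0,"ry": 0,"rz": 0},
    {"x": 0,"y": 0,"z": 0,"rx": 0,"ry": 0,"rz": 0},
    {"x": 0,"y": 0,"z": 0,"rx": 0,"ry": 0,"rz": 0}
  ]
}}

```text
time: 12.2
tool_pos: [0.4753, -0.0005, 0.1872]
ee_rot: [3.139, 0.002, -1.8]
wrist_force: [0.1, 0.8, 0.5]
width: 0.0008
```

```bash
python3 go.py 27 0 57; python3 -c "
from h import *
w=snap('wrist','w10.png')
s=snap('side','s10.png')
a=s['img'][140:320,180:400];b=cv2.resize(a,(440,360),interpolation=cv2.INTER_CUBIC)
c=cv2.resize(w['img'][0:260,110:410],(350,303),interpolation=cv2.INTER_CUBIC);o=np.zeros((360,800,3),np.uint8);o[:,:440]=b;o[:303,450:]=c
cv2.imwrite('pics/c10.png',o[:,:,::-1])"
```

```text
t 12.2 TCP in keeper mm [-100.9   -1.3  187.2] F [0.1 0.8 0.5] w 0.0007593014218958196
tool shift mm [  -1.  -128.2  129.8] yaw-err deg about tool z 0.0025754392216795195 ee [ 3.13897412e+00  2.16027550e-03 -1.79953951e+00]
```

View pics/c10.png

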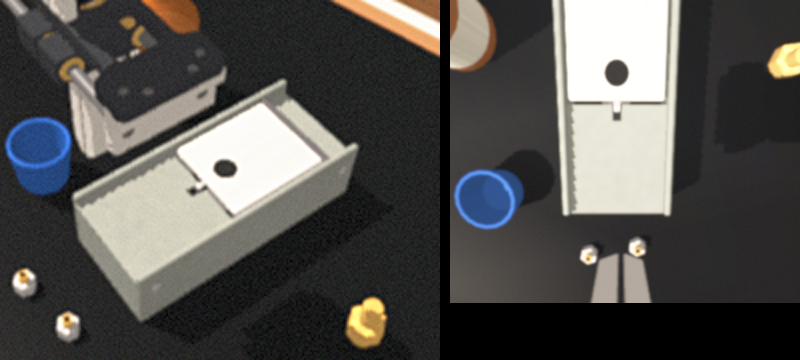

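The cover is latched flush about 0.9 s after release, the sill is empty, the bystanders are in place and the arm is clear. I'll hand the job in.

```bash
python3 -c "
from bench import ticket
print(ticket.close_job())"
```

```text
the job is handed in; nothing more can be done
None
```

I finished the job and handed it in at about 12 s, though no verdict was reported. I pressed the pad to the stop and the cover popped open. I then pushed the 24 mm fitting off the sill edge with closed fingers and pressed the cover shut again.

**Last checks:**
- **Cover:** in the side and wrist pictures it lies flush and stayed latched after I let go. I had no hinge reading, so this is by eye only.
- **Fitting:** it tipped as it fell and lies on its side in the well. Its nipple measured about 34 mm past the sill edge and 11–20 mm above the bench, well below the 45 mm limit. It was last seen just before I pressed the cover; the cover now hides it.
- **Bystanders:** the cup and union look where they stood. The bottle shows only partly in the last pictures but looked unmoved. I didn't re-measure any of the three.
- **Arm:** it is clear of everything.
- **Forces:** wrist force read 17 N on the opening press and 21 N on the closing press, above the 6 N stop figure but far under the limits.
- **Disagreement:** the top and side cameras put the keeper and fitting about 3–4 mm apart. The wrist view settled the alignment.

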